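# Weigh the blue tumbler on the spring scale

### The arm

A 7-joint arm with a two-finger parallel gripper is mounted at the origin on the work surface. World frame = base frame: x ahead of the robot, y to its left, z up, the work surface at z = 0. Lengths are in m, angles in rad, forces in N, time in s.
With the tool pointing down it reaches from about 0.4 to 0.85 m from the base axis. Payload 10.4 kg.
Tool frame: the origin (TCP) lies midway between the tips of the shut fingers; the grasp point (between the pads) lies 19 mm behind it; x points along the fingers, y is the direction in which the jaws open and shut, and the axes are right-handed (so a half turn about x gives the same grasp; the last joint's range is limited). The gripper opens to 87 mm and grips with 3 to 60 N. Pads are 19 mm wide; open, the fingers measure 117 mm over their backs; the gripper's body (75 mm by 190 mm) begins 51 mm behind the grasp point.
Start: joints at [-1.159, 0.332, -0.065, 1.46, 0.022, 1.35, -0.088], TCP at [0.263, 0.567, 0.223] pointing down, gripper open.
Joint ranges: [-2.6, 2.6], [-0.5, 2.12], [-1.47, 1.34], [0.16, 2.42], [-1.27, 4.41], [0.06, 2.06], [-2.6, 2.6]. Speed limits (rad/s): [2.22, 2.22, 2.79, 2.79, 3.14, 3.14, 3.14].

### API

Orientations are given as a unit quaternion [x, y, z, w].
In Python, from bench import r gives the robot as it stands.
- The arm moves only by the shell command python3 -m jog 'ROWS' [OPENING] [FORCE]. ROWS is JSON, a list of rows, each an object with "slide": the shift along the tool's x, y, z in cm, a list of three; "roll": the turn about the tool's x in degrees. A call has 1 to 5 rows; each row is the pose to reach, as a shift and turn from the pose measured when the call began, along the tool's axes at that moment; what a row does not reach only later rows make up. A row lasts 1/12 s, in which the tool goes at most 41.7 mm and 7.16 degrees, less where a joint would pass 70% of its speed; a pose out of reach is approached as far as the arm can. A call with a gripper value outside its range is refused whole. OPENING is the closure, from 0 (fully open) to 1 (shut), set as the call begins (- or left out, the last holds). The fingers move at their own pace and stop on an object; FORCE is the grip in N (left out, the last holds). Time passes only in rows, so rows that repeat a pose let the fingers close. It gives the time, the measured TCP pose, the force and the opening at its end, in the units of the state.
- r.read_state(): the state, without advancing time (a new reading comes with each control period).
- r.camera(name): name is "scene" or "top" or "wrist"; returns the picture (420x560x3 uint8, red, green, blue); there is no depth.
- r.camera_info(name): a dict with "intrinsics" (3x3 intrinsics, pixels), "R" (3x3) and "t" (3): a world point X has camera coordinates R X + t; the wrist camera has in their place "hand_eye" (4x4, takes a point from camera to tool coordinates, whose origin is the TCP and whose axes are the tool frame's). Camera axes: x right, y down, z forward; pixel columns grow to the right and rows downward; lengths in m; the calibration is good to about 2 mm. A picture is of the moment at which its call begins: read the wrist's pose just before it. camera_info takes no time and is no camera call.
- r.close_job(): hands the job in, once; it reports no verdict.
The state is a dict: "time": time; "joint_positions": joint angles; "joint_vel": joint speeds; "joint_torque": joint torques, N m; "ee_pos": TCP position; "eef_rot": TCP orientation; "ft_force": force on the tool from outside, world axes, zero at the start; "torque": the same for the moment, N m; "width": finger opening in m.
Only numpy, scipy, OpenCV 4.12 (cv2) and the standard library are available. Lean on these libraries where they do the work, as an engineer would, in place of code of your own. Each camera call takes 0.05 s, during which the arm holds its last target.

### The job

Weigh the blue tumbler: take it out of the leaning rack and stand it upright, mouth up, on the pan of the spring scale, centred inside the red ring, and let go of it. Let it down gently onto the pan without dropping it, never pushing the pan down to its stop, and leave the cream tumbler and everything else on the table where they are.

Things in the scene. Friction and masses are not known exactly. Their poses are not given: they have to be found in the camera images.
- blue_tumbler: The one to weigh, glazed dark blue all over: open stoneware tumbler, 58 mm outside diameter, 120 mm tall, wall 4.5 mm, about 0.3 kg. Origin: centre of its underside; z axis: its axis, towards the mouth. It starts in a rack slot, mouth leaning 40 degrees from vertical towards the rack's -x side (to the right, seen from the robot). Its upper 47 mm are clear of the rods.
- cream_tumbler: Cream: open stoneware tumbler, 58 mm outside diameter, 120 mm tall, wall 4.5 mm, about 0.3 kg. Origin: centre of its underside; z axis: its axis, towards the mouth. It starts in a rack slot, mouth leaning 40 degrees from vertical towards the rack's -x side (to the right, seen from the robot). Not to be moved.
- rack: Fixed wire rack, 256 wide (its y), 110 deep, 80 mm high; origin: footprint centre at table height. Two slots at y = -60 and +60 mm; either tumbler may be in either. In a slot the underside centre is at (35, slot y, 50) mm on a sloped ledge and the axis points along (-0.643, 0, 0.766) of the rack frame, leaning on two rods 73 mm long. Nothing lies above: it lifts straight up.
- pan_centre (a point): Centre of the upper face of the scale's flat round aluminium pan, 150 mm diameter; moves with the pan, 140 mm above the table when unloaded. A red ring painted flush around it has 84 mm inner, 92 mm outer diameter. The scale is a fixed grey-green box, 160 x 160 x 100 mm, under the pan, dial on the side away from the robot.
- pan (a joint): How far the pan has sunk below its unloaded height, in m: 0 unloaded, 0.030 at its stop. The spring gives 200 N/m after about 0.3 N; a tumbler alone sinks the pan by about 9 to 18 mm, damped.
- bowl: Bystander: shallow cream bowl, 130 mm across, 55 mm high, on the table, between rack and scale. Origin: centre of its underside.
- rib: Bystander: flat wooden potter's rib, 50 x 120 x 6 mm, on the table, between rack and scale. Origin: centre of its underside.
- brush: Bystander: brush 170 mm long on the table, beyond the scale. Origin: on its underside.
- glaze_jar: Bystander: green jar, 72 mm diameter, 100 mm high, on the table between rack and scale. Origin: centre of its underside.
- oxide_tin: Bystander: metal tin, 76 mm diameter, 110 mm high, at the far side of the table. Origin: centre of its underside.
- deep_bowl: Bystander: white bowl, 150 mm across, 80 mm high, at the left side of the table. Origin: centre of its underside.
Mind the look-alikes: they are no part of the job. What is shaped like the part that bears pan_centre but purple is not meant. Several things have the shape of the blue_tumbler; the one meant has the colours described above.

How it is judged:
By the outcome, as a careful person would: the job done as asked, in the order asked, and still so for the second after the job is handed in, with the robot touching nothing.
It also fails if it takes over 35 s, if anything falls off the work surface, if the arm or the gripper's body presses on something with over 40 N, if the wrist force passes 120 N, or if a joint passes its speed limit or range.

## Working session

There is one attempt and no reset: what is moved stays moved. The work goes in short steps, Python scripts to look and compute and a shell command to move; the robot and the scene stay as the last step left them, time stands still between calls to the robot, and variables do not carry over. Pictures are saved under pics/ and viewed, and the job is handed in when it is done.

```bash
ls; mkdir -p pics
python3 - <<'E'
from bench import r
import cv2,json
print(r.read_state())
for n in("scene","top"):
    im=r.camera(n); cv2.imwrite(f"pics/{n}0.png",im[:,:,::-1])
for n in("scene","top","wrist"): print(n,r.camera_info(n))
E
```

```text
pics
{'time': 0.0, 'joint_positions': array([-1.15862194,  0.33288034, -0.06465868,  1.4609603 ,  0.02158939,
        1.34991984, -0.08848639]), 'joint_vel': array([ 0.00026679,  0.00178418, -0.00072929, -0.00010512,  0.00137777,
       -0.00047051, -0.00057826]), 'joint_torque': array([ 3.73886223e-04, -6.23253107e+01,  2.51035870e-02, -3.89888620e+01,
       -6.12143450e-02,  3.98853596e-02,  6.53914367e-05]), 'ee_pos': array([0.26310932, 0.56647488, 0.2217395 ]), 'eef_rot': array([ 0.1519968 ,  0.69055086, -0.15302377,  0.69037686]), 'ft_force': array([0.3779093 , 0.25986282, 0.34427955]), 'torque': array([-0.06526729,  0.02992483,  0.02379675]), 'width': 0.0870388387829013}
scene {'intrinsics': array([[482.60603041,   0.        , 280.35183114],
       [  0.        , 482.60603041, 212.96718692],
       [  0.        ,   0.        ,   1.        ]]), 'R': array([[-0.59438978,  0.80388448,  0.0216916 ],
       [ 0.42306008,  0.33552114, -0.84169218],
       [-0.68390127, -0.49111639, -0.53952177]]), 't': array([ 0.2348139 , -0.14483016,  1.76282655])}
top {'intrinsics': array([[437.90
[... 171 characters left out ...]
9991324, -0.011834  ],
       [-0.99839223,  0.00644318, -0.05631559],
       [ 0.05638695,  0.01148916, -0.99834288]]), 't': array([0.10159522, 0.51217061, 1.35598419])}
wrist {'intrinsics': array([[303.8044794 ,   0.        , 282.4023852 ],
       [  0.        , 303.8044794 , 208.46489527],
       [  0.        ,   0.        ,   1.        ]]), 'hand_eye': array([[-4.24630821e-05, -2.94771469e-01,  9.55567778e-01,
        -1.61624840e-01],
       [ 9.99999762e-01, -6.70145240e-04, -1.62287415e-04,
         1.32037531e-03],
       [ 6.88206898e-04,  9.55567544e-01,  2.94771428e-01,
        -8.15946743e-02],
       [ 0.00000000e+00,  0.00000000e+00,  0.00000000e+00,
         1.00000000e+00]])}
```

View pics/scene0.png

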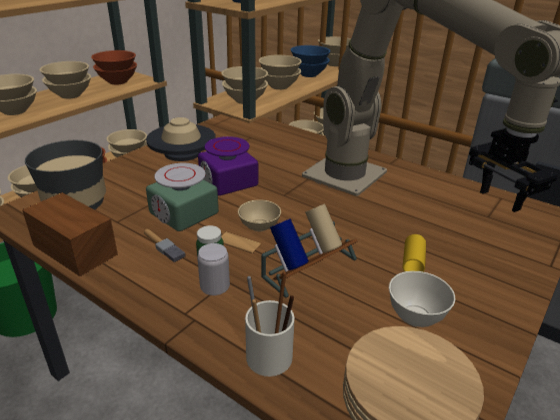

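View pics/top0.png

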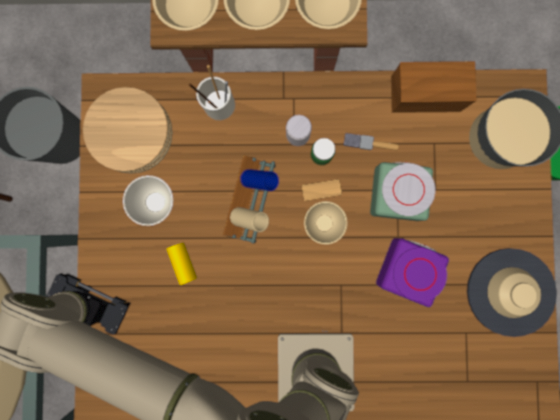

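The top view shows three tumbler-shaped things: the dark blue one in the rack at (260,180), the cream one at (250,219) and a yellow one lying down at (181,263). There are two scales: grey-green with an aluminium pan at (408,190), and a purple look-alike at (415,270). I choose the blue tumbler and the grey-green scale, and will check both close up.

Run:
```python
import cv2
t=cv2.imread("pics/top0.png"); s=cv2.imread("pics/scene0.png")
cv2.imwrite("pics/c1.png",cv2.resize(t[140:260,215:355],None,fx=5,fy=5,interpolation=cv2.INTER_CUBIC))
cv2.imwrite("pics/c2.png",cv2.resize(t[150:235,360:450],None,fx=6,fy=6,interpolation=cv2.INTER_CUBIC))
cv2.imwrite("pics/c3.png",cv2.resize(s[190:310,240:380],None,fx=5,fy=5,interpolation=cv2.INTER_CUBIC))
```

```text
(no output)
```

View pics/c1.png

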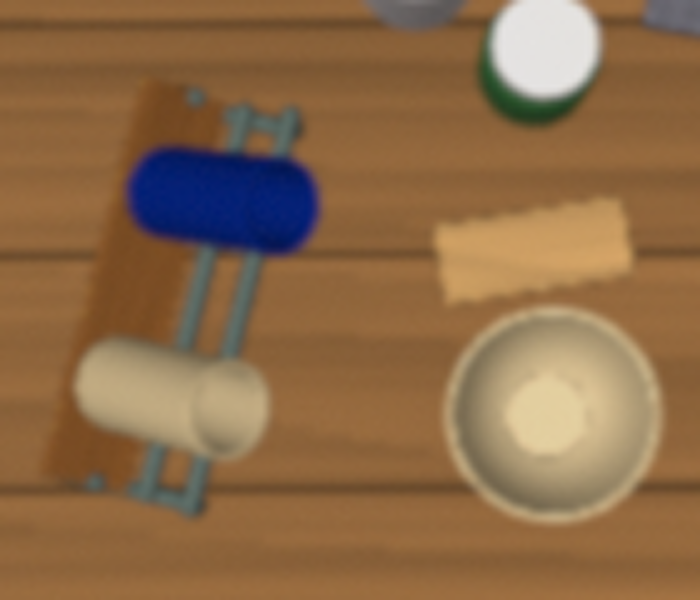

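View pics/c2.png

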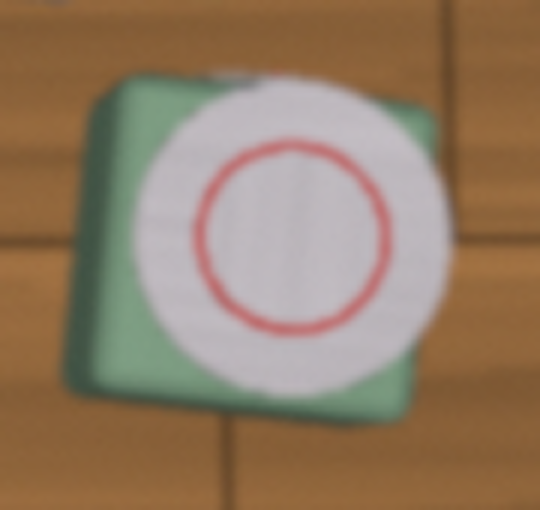

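View pics/c3.png

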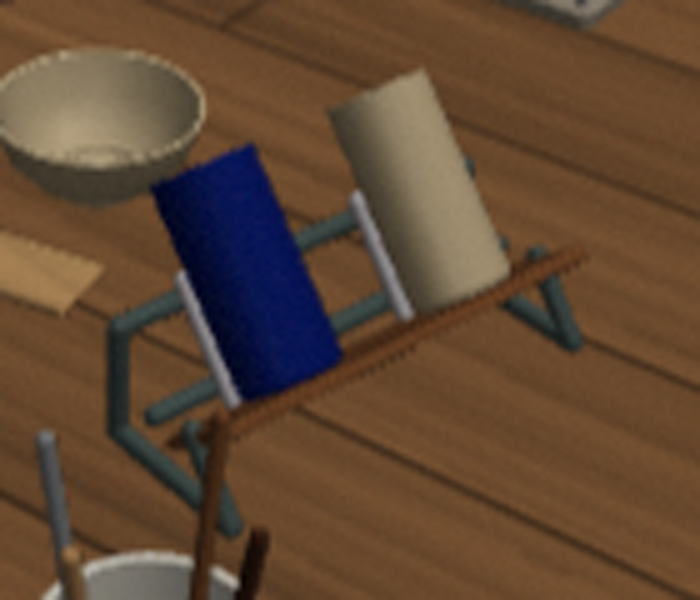

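```bash
cat > h.py <<'E'
import numpy as np,cv2
from bench import r
from scipy.optimize import minimize,least_squares
from scipy.spatial.transform import Rotation as Ro
def proj(n,X,pose=None):
    c=r.camera_info(n);X=np.atleast_2d(X)
    if n=="wrist":
        p,q=pose;H=c["hand_eye"];Rt=Ro.from_quat(q).as_matrix()
        Xt=(X-p)@Rt; Xc=(Xt-H[:3,3])@H[:3,:3]
    else: Xc=X@c["R"].T+c["t"]
    u=Xc@c["intrinsics"].T
    return u[:,:2]/u[:,2:]
def ray(n,uv,z):
    c=r.camera_info(n);d=c["R"].T@np.linalg.inv(c["intrinsics"])@[*uv,1];o=-c["R"].T@c["t"]
    return o+d*(z-o[2])/d[2]
def tumb(b,a,Rr=.029,L=.12,n=48):
    a=np.array(a)/np.linalg.norm(a);u=np.cross(a,[0.3,.2,.9]);u/=np.linalg.norm(u);v=np.cross(a,u)
    t=np.linspace(0,2*np.pi,n,endpoint=False)
    c=Rr*(np.outer(np.cos(t),u)+np.outer(np.sin(t),v))
    return np.vstack([b+c,b+L*a+c])
def hullmask(uv,shape,ss=4):
    m=np.zeros((shape[0]*ss,shape[1]*ss),np.uint8)
    cv2.fillConvexPoly(m,np.round(cv2.convexHull(((uv+.5)*ss-.5).astype(np.float32))).astype(np.int32),255)
    return cv2.resize(m,(shape[1],shape[0]),interpolation=cv2.INTER_AREA)/255.
E
python3 - <<'E'
from h import *
ims={n:cv2.imread(f"pics/{n}0.png") for n in("scene","top")}
mk={};roi={"scene":(180,320,240,350),"top":(150,210,220,300)}
for n,im in ims.items():
    b,g,rr=[im[:,:,i].astype(float) for i in range(3)]
    m=((b>60)&(b>1.8*g)&(b>1.8*rr)).astype(np.uint8)
    k=np.zeros_like(m);y0,y1,x0,x1=roi[n];k[y0:y1,x0:x1]=m[y0:y1,x0:x1];mk[n]=k;print(n,k.sum())
def pose(p):
    x,y,th=p;X=np.array([np.cos(th),np.sin(th),0]);Y=np.array([-X[1],X[0],0])
    base=np.array([x,y,0])+.035*X-.060*Y+[0,0,.05]
    return base,-.643*X+np.array([0,0,.766])
def cost(p):
    b,a=pose(p);s=0
    for n in mk: s+=np.abs(hullmask(proj(n,tumb(b,a)),mk[n].shape)-mk[n]).sum()
    return s
g0=ray("top",(250,200),.05);print(g0)
best=min((minimize(cost,[g0[0],g0[1],t],method="Nelder-Mead",options=dict(initial_simplex=np.array([[g0[0],g0[1],t],[g0[0]+.02,g0[1],t],[g0[0],g0[1]+.02,t],[g0[0],g0[1],t+.2]]))) for t in(1.3,1.57,1.8)),key=lambda o:o.fun)
print(best.x,best.fun,pose(best.x), [hullmask(proj(n,tumb(*pose(best.x))),mk[n].shape).sum() for n in mk])
x,y,th=best.x;X=np.array([np.cos(th),np.sin(th),0]);Y=np.array([-X[1],X[0],0])
for n in ims:
    im=ims[n].copy()
    for s in(-.06,.06):
        b=np.array([x,y,0])+.035*X+s*Y+[0,0,.05];a=-.643*X+np.array([0,0,.766])
        cv2.polylines(im,[cv2.convexHull(proj(n,tumb(b,a)).astype(np.float32)).round().astype(int)],True,(0,255,0) if s<0 else (255,0,255),1)
    y0,y1,x0,x1={"scene":(190,310,240,380),"top":(140,260,215,355)}[n]
    cv2.imwrite(f"pics/fit_{n}.png",cv2.resize(im[y0:y1,x0:x1],None,fx=4,fy=4,interpolation=cv2.INTER_NEAREST))
# ring
for n,(y0,y1,x0,x1) in {"top":(160,220,380,440),"scene":(160,195,145,215)}.items():
    im=ims[n].astype(float);m=((im[:,:,2]-im[:,:,1]>25)&(im[:,:,2]>120)&(im[:,:,0]>50)).astype(np.uint8)
    k=np.zeros_like(m);k[y0:y1,x0:x1]=m[y0:y1,x0:x1]
    pts=np.argwhere(k)[:,::-1].astype(np.float32);e=cv2.fitEllipse(pts)
    W=np.array([ray(n,p,.14) for p in pts]);A=np.c_[2*W[:,:2],np.ones(len(W))];s=np.linalg.lstsq(A,(W[:,:2]**2).sum(1),rcond=None)[0]
    print(n,len(pts),e,s[:2],np.sqrt(s[2]+s[:2]@s[:2]))
E
```

```text
scene 714
top 604
[0.52795483 0.19798781 0.05      ]
[0.5273306  0.18753173 1.27529051] 500.8549019607843 (array([0.59492273, 0.20354123, 0.05      ]), array([-0.18725689, -0.61512914,  0.766     ])) [np.float64(1101.764705882353), np.float64(716.4627450980392)]
top 869 ((414.3718566894531, 188.80943298339844), (56.09515380859375, 66.18490600585938), 177.18231201171875) [ 0.55194941 -0.2770706 ] 0.07468672660938704
scene 135 ((179.26992797851562, 172.86141967773438), (16.741901397705078, 29.113605499267578), 86.37306213378906) [ 0.5472723  -0.26740282] 0.046812885004797106
```

```bash
cat > fit.py <<'E'
from h import *
ims={n:cv2.imread(f"pics/{n}0.png") for n in("scene","top")}
mk={};roi={"scene":(205,285,262,315),"top":(163,200,235,285)}
for n,im in ims.items():
    b,g,rr=[im[:,:,i].astype(float) for i in range(3)]
    m=((b>rr+10)&(b>1.5*g)).astype(np.uint8)
    k=np.zeros_like(m);y0,y1,x0,x1=roi[n];k[y0:y1,x0:x1]=m[y0:y1,x0:x1];mk[n]=k;print(n,k.sum())
def pose(p):
    x,y,th=p;X=np.array([np.cos(th),np.sin(th),0]);Y=np.array([-X[1],X[0],0])
    base=np.array([x,y,0])+.035*X-.060*Y+[0,0,.05]
    return base,-.643*X+np.array([0,0,.766])
def cost(p):
    b,a=pose(p);s=0
    for n in mk: s+=np.abs(hullmask(proj(n,tumb(b,a)),mk[n].shape)-mk[n]).sum()
    return s
g0=ray("top",(250,200),.05);print(g0)
best=min((minimize(cost,[g0[0],g0[1],t],method="Nelder-Mead",options=dict(initial_simplex=np.array([[g0[0],g0[1],t],[g0[0]+.02,g0[1],t],[g0[0],g0[1]+.02,t],[g0[0],g0[1],t+.2]]))) for t in(1.2,1.35,1.57,1.8)),key=lambda o:o.fun)
print(best.x,best.fun,pose(best.x), [hullmask(proj(n,tumb(*pose(best.x))),mk[n].shape).sum() for n in mk])
x,y,th=best.x;X=np.array([np.cos(th),np.sin(th),0]);Y=np.array([-X[1],X[0],0])
outs=[]
for n in ims:
    y0,y1,x0,x1={"scene":(190,310,240,380),"top":(140,260,215,355)}[n]
    im=cv2.resize(ims[n][y0:y1,x0:x1],None,fx=4,fy=4,interpolation=cv2.INTER_CUBIC)
    for s in(-.06,.06):
        b=np.array([x,y,0])+.035*X+s*Y+[0,0,.05];a=-.643*X+np.array([0,0,.766])
        q=(proj(n,tumb(b,a))-[x0,y0]+.5)*4-.5
        cv2.polylines(im,[cv2.convexHull(q.astype(np.float32)).round().astype(int)],True,(0,255,0) if s<0 else (255,0,255),1)
    outs.append(im[:, :395] if n=="top" else im[:, :405])
cv2.imwrite("pics/fit1.png",np.hstack(outs))
for n,(y0,y1,x0,x1) in {"top":(168,212,386,432),"scene":(160,195,145,215)}.items():
    im=ims[n].astype(float);d=im[:,:,2]-im[:,:,1]
    m=(d>45)
    k=np.zeros(m.shape,np.uint8);k[y0:y1,x0:x1]=m[y0:y1,x0:x1]
    pts=np.argwhere(k)[:,::-1].astype(np.float32);
    W=np.array([ray(n,p,.14) for p in pts]);A=np.c_[2*W[:,:2],np.ones(len(W))];s=np.linalg.lstsq(A,(W[:,:2]**2).sum(1),rcond=None)[0]
    print(n,len(pts),s[:2],np.sqrt(s[2]+s[:2]@s[:2]))
E
python3 fit.py
```

```text
scene 1051
top 650
[0.52795483 0.19798781 0.05      ]
[0.52910008 0.18589239 1.29867768] 135.06666666666666 (array([0.59629934, 0.20347816, 0.05      ]), array([-0.17282086, -0.61933993,  0.766     ])) [np.float64(1109.8941176470587), np.float64(716.5176470588235)]
top 183 [ 0.54962606 -0.25993595] 0.04389639370675739
scene 39 [ 0.52075302 -0.27220638] 0.0604951052265925
```

View pics/fit1.png

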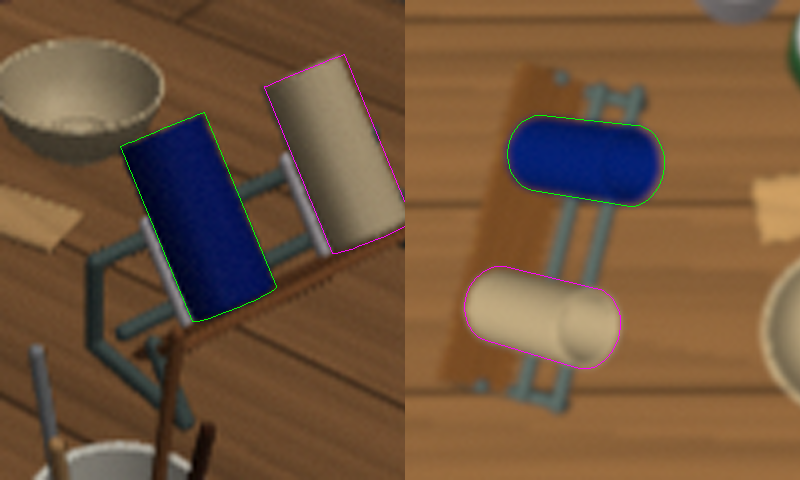

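```bash
cat > plan.py <<'E'
from h import *
import sys
def go(target_tcp,ydir=None):
    s=r.read_state();M=Ro.from_quat(s["eef_rot"]).as_matrix();p=s["ee_pos"]
    d=M.T@(np.array(target_tcp)-p)*100
    out=dict(slide=d.round(2))
    if ydir is not None:
        v=M.T@np.array([*ydir,0]);a=np.degrees(np.arctan2(v[2],v[1]));a=(a+90)%180-90;out["roll"]=round(a,2)
    print(out,"from",p.round(4))
def st():
    s=r.read_state();M=Ro.from_quat(s["eef_rot"]).as_matrix()
    print("t",round(s["time"],2),"p",s["ee_pos"].round(4),"x",M[:,0].round(3),"y",M[:,1].round(3),"z",M[:,2].round(3),"F",s["ft_force"].round(2),"w",round(s["width"],4),"q",s["joint_positions"].round(2))
E
python3 - <<'E'
from plan import *
st()
b=np.array([.5963,.2035,.05]);a=np.array([-.1728,-.6193,.766])
g=b+.099*a; print("grasp",g)
yd=(-.963,.269)
tcp=g-[0,0,.019];print(tcp)
go(tcp+[0,0,.12],yd);go(tcp,yd)
for n,uv,z in (("bowl",(325,222),.03),("rib",(321,190),0),("jar",(322,150),.1),("tin",(298,129),.11),("deep",(148,200),.05),("yellow",(181,263),.03),("free",(310,290),0),("scene free",(270,280),0),("between",(350,300),0)):
    print(n,ray("top",uv,z).round(3))
print(ray("scene",(180,176.5),.14))
E
```

```text
t 0.1 p [0.2631 0.5665 0.2218] x [-0.    -0.001 -1.   ] y [ 0.421  0.907 -0.001] z [ 0.907 -0.421  0.   ] F [ 0.   -0.11 -0.05] w 0.0867 q [-1.16  0.33 -0.06  1.46  0.02  1.35 -0.09]
grasp [0.5791928 0.1421893 0.125834 ]
[0.5791928 0.1421893 0.106834 ]
{'slide': array([ -0.46, -25.17,  46.54]), 'roll': np.float64(80.69)} from [0.2631 0.5665 0.2218]
{'slide': array([ 11.54, -25.16,  46.54]), 'roll': np.float64(80.69)} from [0.2631 0.5665 0.2218]
bowl [ 0.46  -0.032  0.03 ]
rib [ 0.562 -0.023  0.   ]
jar [ 0.671 -0.019  0.1  ]
tin [0.732 0.051 0.11 ]
deep [0.53  0.511 0.05 ]
yellow [0.336 0.413 0.03 ]
free [0.248 0.015 0.   ]
scene free [0.28 0.14 0.  ]
between [ 0.216 -0.11   0.   ]
[ 0.56310311 -0.24783472  0.14      ]
```

```bash
python3 -m jog '[{"slide":[-0.5,-1.8,3.4],"roll":7},{"slide":[-0.5,-3.6,6.8],"roll":14},{"slide":[-0.5,-5.4,10.2],"roll":21},{"slide":[-0.5,-7.2,13.6],"roll":28},{"slide":[-0.5,-9,17],"roll":35}]' 0 10
python3 - <<'E'
from plan import *
st();go([.5792,.1422,.2268],(-.963,.269))
im=cv2.imread("pics/scene0.png");y0,x0=150,135
im=cv2.resize(im[150:215,135:225],None,fx=8,fy=8,interpolation=cv2.INTER_CUBIC)
t=np.linspace(0,6.283,90)
for R,c in((.075,(0,255,0)),(.044,(255,255,0))):
    P=np.c_[.5496+R*np.cos(t),-.2599+R*np.sin(t),0*t+.14]
    cv2.polylines(im,[((proj("scene",P)-[x0,y0]+.5)*8-.5).round().astype(int)],True,c,1)
cv2.imwrite("pics/pan1.png",im)
E
```

```text
time: 0.52
ee_pos: [0.3801, 0.4115, 0.2267]
eef_rot: [0.354, 0.612, -0.355, 0.612]
ft_force: [0.9, 0.1, -0.4]
width: 0.0868
t 0.52 p [0.3801 0.4115 0.2267] x [-0.001 -0.001 -1.   ] y [ 0.868  0.496 -0.001] z [ 0.496 -0.868  0.001] F [ 0.9   0.11 -0.45] w 0.0868 q [-1.    0.19  0.1   1.64 -0.02  1.32 -0.37]
{'slide': array([1.000e-02, 3.920e+00, 3.326e+01]), 'roll': np.float64(45.36)} from [0.3801 0.4115 0.2267]
```

View pics/pan1.png

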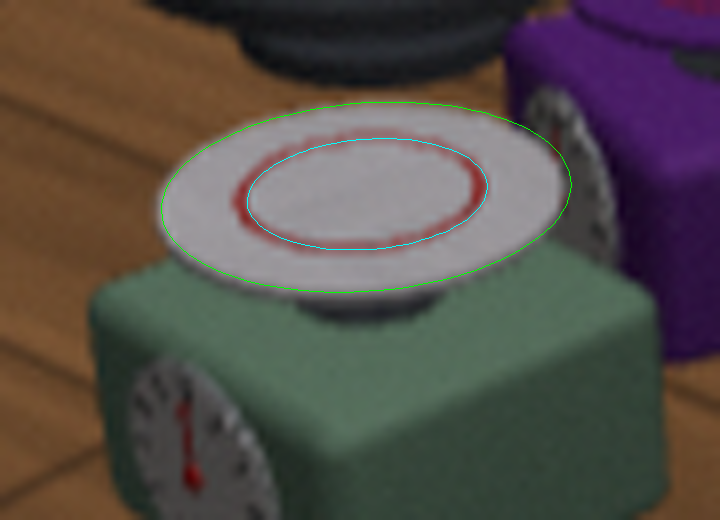

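```bash
python3 -m jog '[{"slide":[0,0.5,4],"roll":7},{"slide":[0,1,8],"roll":14},{"slide":[0,1.5,12],"roll":21},{"slide":[0,2,16],"roll":28},{"slide":[0,2.5,20],"roll":35}]' 0 10
python3 - <<'E'
from plan import *
st();go([.5792,.1422,.2268],(-.963,.269))
E
```

```text
time: 0.93
ee_pos: [0.5017, 0.2484, 0.2267]
eef_rot: [-0.523, -0.475, 0.524, -0.475]
ft_force: [0.5, 0.3, 0.7]
width: 0.0867
t 0.93 p [0.5017 0.2484 0.2267] x [-0.001 -0.001 -1.   ] y [ 0.995 -0.097 -0.001] z [-0.097 -0.995  0.002] F [0.5  0.32 0.69] w 0.0867 q [-0.8   0.18  0.3   1.65 -0.05  1.32 -0.59]
{'slide': array([-0.  ,  8.75,  9.81]), 'roll': np.float64(10.01)} from [0.5017 0.2484 0.2267]
```

```bash
python3 -m jog '[{"slide":[0,2.5,2.8],"roll":4},{"slide":[0,5,5.6],"roll":7},{"slide":[0,7.5,8.4],"roll":10},{"slide":[0,8.75,9.8],"roll":10},{"slide":[0,8.75,9.8],"roll":10}]' 0 10
python3 - <<'E'
from plan import *
st();go([.5792,.1422,.2268],(-.963,.269));go([.5792,.1422,.1068],(-.963,.269))
s=r.read_state();pose=(s["ee_pos"],s["eef_rot"])
im=r.camera("wrist")[:,:,::-1].copy();cv2.imwrite("pics/w1raw.png",im)
b=np.array([.5963,.2035,.05]);a=np.array([-.1728,-.6193,.766])
cv2.polylines(im,[cv2.convexHull(proj("wrist",tumb(b,a),pose).astype(np.float32)).round().astype(int)],True,(0,255,0),1)
cv2.imwrite("pics/w1.png",im)
E
```

```text
time: 1.35
ee_pos: [0.5813, 0.1366, 0.2264]
eef_rot: [-0.564, -0.424, 0.566, -0.426]
ft_force: [-0.7, -0.8, -0.0]
width: 0.087
t 1.35 p [0.5813 0.1366 0.2264] x [-0.001 -0.004 -1.   ] y [ 0.961 -0.276  0.   ] z [-0.276 -0.961  0.004] F [-0.72 -0.8  -0.03] w 0.087 q [-0.64  0.28  0.41  1.55 -0.11  1.34 -0.5 ]
{'slide': array([-0.04, -0.35, -0.48]), 'roll': np.float64(-0.42)} from [0.5813 0.1366 0.2264]
{'slide': array([11.96, -0.36, -0.53]), 'roll': np.float64(-0.42)} from [0.5813 0.1366 0.2264]
```

View pics/w1.png

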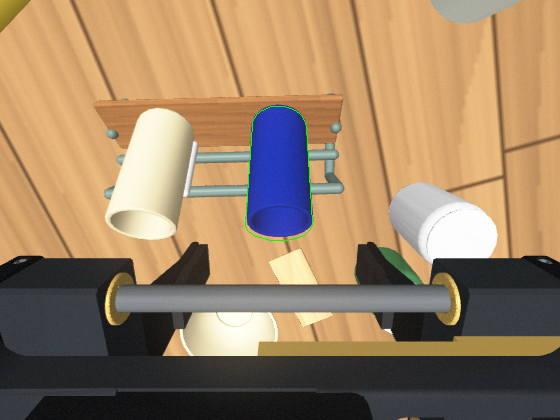

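```bash
python3 -m jog '[{"slide":[2,-0.35,-0.5],"roll":-0.4},{"slide":[4,-0.35,-0.5],"roll":-0.4},{"slide":[6,-0.35,-0.5],"roll":-0.4},{"slide":[7,-0.35,-0.5],"roll":-0.4},{"slide":[7,-0.35,-0.5],"roll":-0.4}]' 0 10
python3 - <<'E'
from plan import *
st();go([.5792,.1422,.1068],(-.963,.269))
s=r.read_state();pose=(s["ee_pos"],s["eef_rot"])
im=r.camera("wrist")[:,:,::-1].copy()
b=np.array([.5963,.2035,.05]);a=np.array([-.1728,-.6193,.766])
cv2.polylines(im,[cv2.convexHull(proj("wrist",tumb(b,a),pose).astype(np.float32)).round().astype(int)],True,(0,255,0),1)
cv2.imwrite("pics/w2.png",im)
E
```

```text
time: 1.82
ee_pos: [0.576, 0.146, 0.1538]
eef_rot: [-0.56, -0.429, 0.565, -0.429]
ft_force: [-0.2, -0.0, -0.6]
width: 0.0871
t 1.82 p [0.576  0.146  0.1538] x [-0.006 -0.004 -1.   ] y [ 0.964 -0.265 -0.004] z [-0.265 -0.964  0.005] F [-0.16 -0.05 -0.62] w 0.0871 q [-0.64  0.32  0.39  1.65 -0.13  1.2  -0.49]
{'slide': array([4.7 , 0.43, 0.26]), 'roll': np.float64(0.27)} from [0.576  0.146  0.1538]
```

View pics/w2.png

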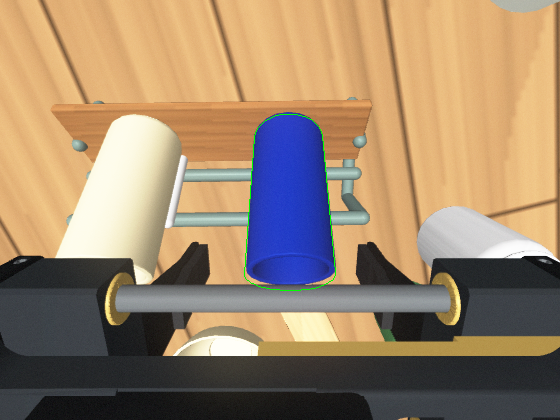

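```bash
python3 -m jog '[{"slide":[1.5,0.43,0.2],"roll":0.3},{"slide":[3,0.43,0.2],"roll":0.3},{"slide":[4.7,0.43,0.2],"roll":0.3},{"slide":[4.7,0.43,0.2],"roll":0.3},{"slide":[4.7,0.43,0.2],"roll":0.3}]' 0 10
python3 - <<'E'
from plan import *
st();go([.5792,.1422,.1068],(-.963,.269))
im=r.camera("wrist")[:,:,::-1].copy()
cv2.imwrite("pics/w3.png",im)
E
```

```text
time: 2.28
ee_pos: [0.5805, 0.1431, 0.1094]
eef_rot: [-0.562, -0.427, 0.565, -0.427]
ft_force: [0.0, 0.5, 1.1]
width: 0.0868
t 2.28 p [0.5805 0.1431 0.1094] x [-0.004 -0.003 -1.   ] y [ 0.963 -0.27  -0.003] z [-0.27  -0.963  0.004] F [0.02 0.53 1.09] w 0.0868 q [-0.63  0.37  0.38  1.69 -0.15  1.11 -0.48]
{'slide': array([ 0.26, -0.1 ,  0.12]), 'roll': np.float64(-0.03)} from [0.5805 0.1431 0.1094]
```

View pics/w3.png

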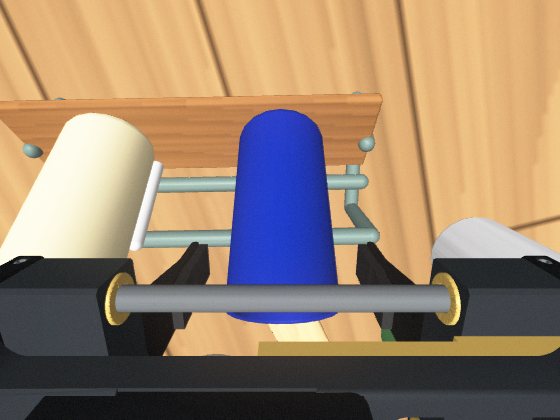

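```bash
python3 -m jog '[{"slide":[0.2,0,0.1]},{"slide":[0.2,0,0.1]},{"slide":[0.2,0,0.1]},{"slide":[0.2,0,0.1]},{"slide":[0.2,0,0.1]}]' 1 8
python3 -c "
from plan import *
st()"
```

```text
t 2.33 p [0.581  0.1432 0.1101] x [-0.002 -0.003 -1.   ] y [ 0.963 -0.27  -0.001] z [-0.27  -0.963  0.003] F [ 0.25  0.6  -0.24] w 0.0871 q [-0.63  0.37  0.38  1.69 -0.15  1.11 -0.48]invalid input at $[0]: expected keys slide, roll
```

```bash
python3 -m jog '[{"slide":[0.2,0,0.1],"roll":0},{"slide":[0.2,0,0.1],"roll":0},{"slide":[0.2,0,0.1],"roll":0},{"slide":[0.2,0,0.1],"roll":0},{"slide":[0.2,0,0.1],"roll":0}]' 1 8
python3 -c "
from plan import *
st()"
```

```text
time: 2.75
ee_pos: [0.5809, 0.1423, 0.1085]
eef_rot: [-0.562, -0.427, 0.564, -0.428]
ft_force: [-0.0, 0.3, 0.6]
width: 0.0614
t 2.75 p [0.5809 0.1423 0.1085] x [-0.002 -0.002 -1.   ] y [ 0.963 -0.27  -0.001] z [-0.27  -0.963  0.003] F [-0.01  0.31  0.62] w 0.0614 q [-0.63  0.37  0.38  1.69 -0.15  1.11 -0.47]
```

```bash
python3 -m jog '[{"slide":[0,0,0],"roll":0},{"slide":[0,0,0],"roll":0},{"slide":[-0.5,0,0],"roll":0},{"slide":[-1,0,0],"roll":0},{"slide":[-1.5,0,0],"roll":0}]' 1 8
python3 - <<'E'
from plan import *
st()
im=r.camera("wrist")[:,:,::-1].copy()
im2=r.camera("scene")[:,:,::-1].copy()
cv2.imwrite("pics/w4.png",np.hstack([cv2.resize(im,(400,300)),cv2.resize(im2[170:320,220:420],(400,300))]))
E
```

```text
time: 3.17
ee_pos: [0.5809, 0.1421, 0.1238]
eef_rot: [-0.562, -0.427, 0.565, -0.428]
ft_force: [0.7, 0.5, -3.1]
width: 0.0588
t 3.17 p [0.5809 0.1421 0.1238] x [-0.002 -0.003 -1.   ] y [ 0.963 -0.27  -0.001] z [-0.27  -0.963  0.003] F [ 0.66  0.46 -3.12] w 0.0588 q [-0.63  0.36  0.39  1.67 -0.14  1.14 -0.48]
```

View pics/w4.png

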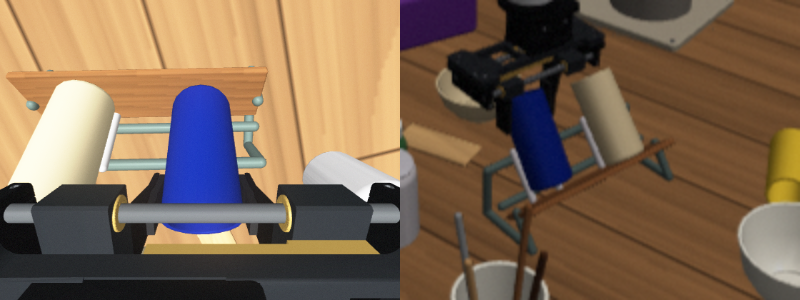

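```bash
python3 -m jog '[{"slide":[-2,0,0],"roll":0},{"slide":[-4,0,0],"roll":0},{"slide":[-6,0,0],"roll":0},{"slide":[-8,0,0],"roll":0},{"slide":[-10,0,0],"roll":0}]' 1 8
python3 - <<'E'
from plan import *
st()
im=r.camera("wrist")[:,:,::-1].copy()
im2=r.camera("scene")[:,:,::-1].copy()
cv2.imwrite("pics/w5.png",np.hstack([cv2.resize(im,(400,300)),cv2.resize(im2[170:320,220:420],(400,300))]))
E
```

```text
time: 3.68
ee_pos: [0.5815, 0.1422, 0.2255]
eef_rot: [-0.563, -0.427, 0.564, -0.428]
ft_force: [-0.2, 0.5, -3.1]
width: 0.0587
t 3.68 p [0.5815 0.1422 0.2255] x [-0.    -0.002 -1.   ] y [ 0.963 -0.27   0.   ] z [-0.27  -0.963  0.002] F [-0.18  0.47 -3.14] w 0.0587 q [-0.65  0.28  0.4   1.55 -0.11  1.34 -0.5 ]
```

View pics/w5.png

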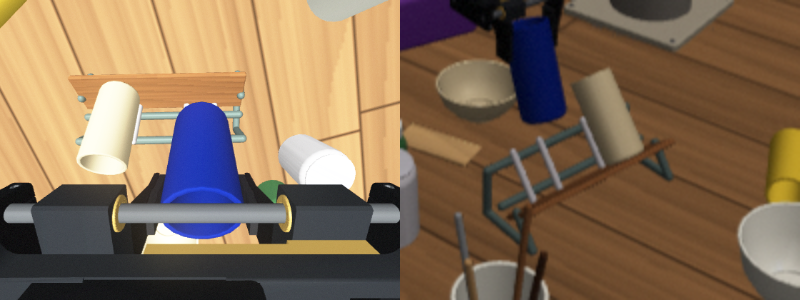

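```bash
python3 -m jog '[{"slide":[-2,0,0],"roll":0},{"slide":[-4,0,0],"roll":0},{"slide":[-6,0,0],"roll":0},{"slide":[-6,0,0],"roll":0},{"slide":[-6,0,0],"roll":0}]' 1 8
cat > tilt.py <<'E'
from plan import *
import sys
def run(tag):
    st();s=r.read_state();M=Ro.from_quat(s["eef_rot"]).as_matrix();p=s["ee_pos"];g=p-.019*M[:,0]
    P=(p,s["eef_rot"])
    W=r.camera("wrist")[:,:,::-1].copy();S=r.camera("scene")[:,:,::-1].copy();ims={"wrist":W,"scene":S}
    mk={}
    for n,im in ims.items():
        b,gg,rr=[im[:,:,i].astype(float) for i in range(3)]
        m=((b>rr+10)&(b>1.5*gg)&(b>25)).astype(np.uint8)
        if n=="scene": # exclude purple
            m&=(rr<.35*b).astype(np.uint8)
            uv=proj("scene",g)[0].astype(int);k=np.zeros_like(m);k[max(0,uv[1]-45):uv[1]+75,max(0,uv[0]-60):uv[0]+60]=1;m&=k
        c,l,stt,_=cv2.connectedComponentsWithStats(m);i=1+np.argmax(stt[1:,4]);mk[n]=(l==i).astype(np.uint8)
    m=mk["wrist"]; valid=np.zeros_like(m);valid[:255]=1
    def ax(q):
        t=q[0];a=np.cos(t)*np.array([0,0,1])+np.sin(t)*M[:,2]*1.0;a/=np.linalg.norm(a)
        return g+q[2]*M[:,2]-q[1]*a,a
    # scene: fingers may occlude top; compare only rows below grasp px
    vs=np.zeros_like(mk["scene"]);vs[int(proj("scene",g)[0,1])+6:]=1
    def cost(q):
        T=tumb(*ax(q));c=0
        c+=(np.abs(hullmask(proj("wrist",T,P),m.shape,2)-m)*valid).sum()/10
        c+=(np.abs(hullmask(proj("scene",T),m.shape)-mk["scene"])*vs).sum()
        return c
    best=min((minimize(cost,[t,.1,0],method="Nelder-Mead",options=dict(initial_simplex=np.array([[t,.1,0],[t+.1,.1,0],[t,.09,0],[t,.1,.006]]),xatol=1e-4,fatol=.1)) for t in(0.02,.25,.5)),key=lambda o:o.fun)
    q=best.x;b,a=ax(q);print("tilt deg",np.degrees(q[0]).round(2),"s",q[1].round(4),"zoff",q[2].round(4),"cost",round(best.fun,1),"base",b.round(4),"low edge z",round(b[2]-.029*abs(np.sin(q[0])),4))
    for n,im in ims.items():
        cv2.polylines(im,[cv2.convexHull(proj(n,tumb(b,a),P).astype(np.float32)).round().astype(int)],True,(0,255,0),1)
    uv=proj("scene",b)[0].astype(int);y0=max(0,min(420-150,uv[1]-85));x0=max(0,min(360,uv[0]-100))
    cv2.imwrite(f"pics/{tag}.png",np.hstack([cv2.resize(W,(400,300)),cv2.resize(S[y0:y0+150,x0:x0+200],(400,300))]))
if __name__=="__main__": run(sys.argv[1])
E
python3 tilt.py w6
```

```text
time: 4.2
ee_pos: [0.5832, 0.1425, 0.2874]
eef_rot: [0.565, 0.426, -0.562, 0.428]
ft_force: [-0.4, -0.3, -3.3]
width: 0.0591
t 4.2 p [0.5832 0.1425 0.2874] x [ 0.006  0.    -1.   ] y [ 0.963 -0.27   0.005] z [-0.27  -0.963 -0.002] F [-0.42 -0.29 -3.35] w 0.0591 q [-0.65  0.25  0.41  1.45 -0.1   1.45 -0.51]
tilt deg 18.6 s 0.098 zoff -0.0011 cost 95.7 base [0.5918 0.1736 0.2136] low edge z 0.2043
```

View pics/w6.png

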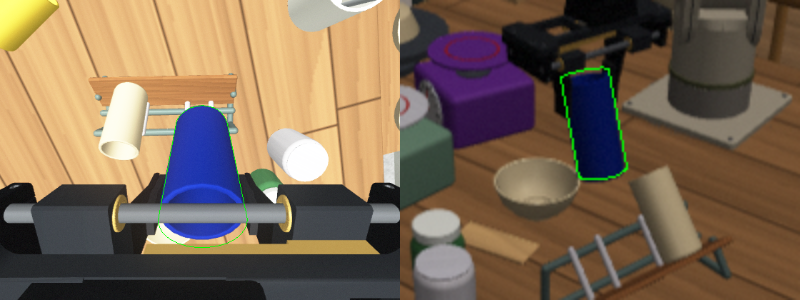

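```bash
python3 -m jog '[{"slide":[0.5,0,0],"roll":0},{"slide":[0.8,0,0],"roll":0},{"slide":[0.8,0,0],"roll":0},{"slide":[0.8,0,0],"roll":0}]' 1 5.5
python3 tilt.py w7
```

```text
time: 4.63
ee_pos: [0.582, 0.1424, 0.2769]
eef_rot: [-0.564, -0.426, 0.564, -0.428]
ft_force: [-0.4, 0.0, -2.4]
width: 0.0591
t 4.63 p [0.582  0.1424 0.2769] x [ 0.001 -0.002 -1.   ] y [ 0.963 -0.27   0.002] z [-0.27  -0.963  0.001] F [-0.42  0.05 -2.44] w 0.0591 q [-0.65  0.26  0.41  1.47 -0.1   1.44 -0.51]
tilt deg 17.23 s 0.0979 zoff -0.0016 cost 94.1 base [0.5902 0.1719 0.2024] low edge z 0.1938
```

```bash
python3 -c "
from plan import *
go([.5503,-.261,.28])"
```

```text
{'slide': array([-0.19,  7.82, 39.71])} from [0.5823 0.1424 0.2777]
```

```bash
python3 -m jog '[{"slide":[-0.2,0.15,0.8],"roll":0},{"slide":[-0.2,0.4,2.2],"roll":0},{"slide":[-0.2,0.8,4.2],"roll":0},{"slide":[-0.2,1.3,6.6],"roll":0},{"slide":[-0.2,1.9,9.6],"roll":0}]' 1 6
python3 -m jog '[{"slide":[0,0.6,3.2],"roll":0},{"slide":[0,1.3,6.4],"roll":0},{"slide":[0,1.9,9.6],"roll":0},{"slide":[0,2.5,12.8],"roll":0},{"slide":[0,3.1,16],"roll":0}]' 1 6
python3 -c "
from plan import *
st();go([.5503,-.261,.28])"
```

```text
time: 5.15
ee_pos: [0.5744, 0.0438, 0.28]
eef_rot: [0.564, 0.427, -0.563, 0.428]
ft_force: [0.2, 0.3, -3.0]
width: 0.0585
time: 5.57
ee_pos: [0.5601, -0.1219, 0.2807]
eef_rot: [0.564, 0.426, -0.563, 0.428]
ft_force: [1.0, -0.0, -3.4]
width: 0.0592
t 5.57 p [ 0.5601 -0.1219  0.2807] x [ 0.004 -0.001 -1.   ] y [ 0.963 -0.27   0.004] z [-0.27  -0.963 -0.   ] F [ 0.96 -0.03 -3.4 ] w 0.0592 q [-0.35  0.2   0.57  1.54 -0.11  1.43 -0.05]
{'slide': array([ 0.08,  2.81, 13.65])} from [ 0.5601 -0.1219  0.2807]
```

```bash
python3 -m jog '[{"slide":[0.1,0.8,4],"roll":0},{"slide":[0.1,1.6,8],"roll":0},{"slide":[0.1,2.4,12],"roll":0},{"slide":[0.1,2.4,12],"roll":0},{"slide":[0.1,2.4,12],"roll":0}]' 1 6
python3 tilt.py w8
```

```text
time: 5.98
ee_pos: [0.5485, -0.2493, 0.2802]
eef_rot: [0.566, 0.423, -0.565, 0.427]
ft_force: [-0.0, -0.2, -3.2]
width: 0.0591
t 5.98 p [ 0.5485 -0.2493  0.2802] x [ 0.004 -0.003 -1.   ] y [ 0.961 -0.278  0.005] z [-0.278 -0.961  0.002] F [-0.05 -0.15 -3.23] w 0.0591 q [-0.17  0.28  0.65  1.47 -0.17  1.44  0.2 ]
tilt deg -16.95 s 0.1095 zoff 0.008 cost 1244.5 base [ 0.5373 -0.2877  0.1945] low edge z 0.1861
```

View pics/w8.png

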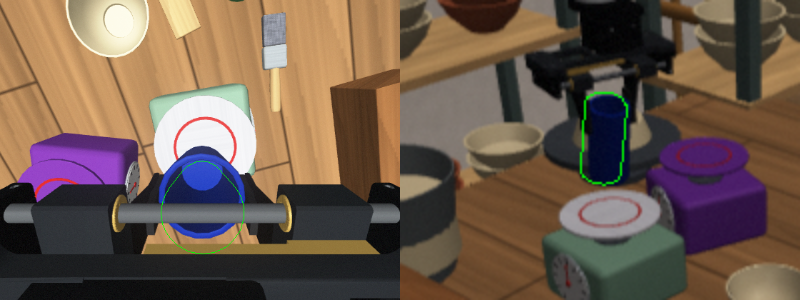

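```bash
sed -i 's/if n=="scene": # exclude purple/m\&=(rr<.4*b).astype(np.uint8)\n        if n=="scene":/' tilt.py; python3 tilt.py w9
```

```text
t 6.08 p [ 0.5503 -0.2446  0.2799] x [ 0.004 -0.    -1.   ] y [ 0.962 -0.272  0.004] z [-0.272 -0.962 -0.001] F [ 0.74  0.49 -3.74] w 0.059 q [-0.17  0.28  0.64  1.47 -0.17  1.44  0.2 ]
tilt deg -15.46 s 0.1042 zoff -0.0031 cost 120.5 base [ 0.5435 -0.2683  0.1985] low edge z 0.1908
```

View pics/w9.png

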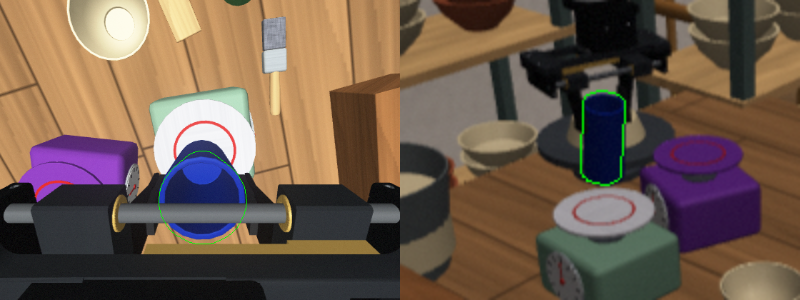

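Run:
```python
from plan import *
st();s=r.read_state()
np.save("pose10.npy",np.r_[s["ee_pos"],s["eef_rot"]])
W=r.camera("wrist")[:,:,::-1].copy();S=r.camera("scene")[:,:,::-1].copy()
cv2.imwrite("pics/w10raw.png",W);cv2.imwrite("pics/s10raw.png",S)
cv2.imwrite("pics/w10.png",np.hstack([cv2.resize(W[180:350,200:370],(400,400)),cv2.resize(S[95:195,130:230],(400,400),interpolation=cv2.INTER_CUBIC)]))
```

```text
t 6.18 p [ 0.551  -0.243   0.2799] x [ 0.004 -0.    -1.   ] y [ 0.963 -0.269  0.004] z [-0.269 -0.963 -0.001] F [ 0.66  0.19 -3.07] w 0.0587 q [-0.17  0.28  0.64  1.47 -0.17  1.44  0.2 ]
```

View pics/w10.png

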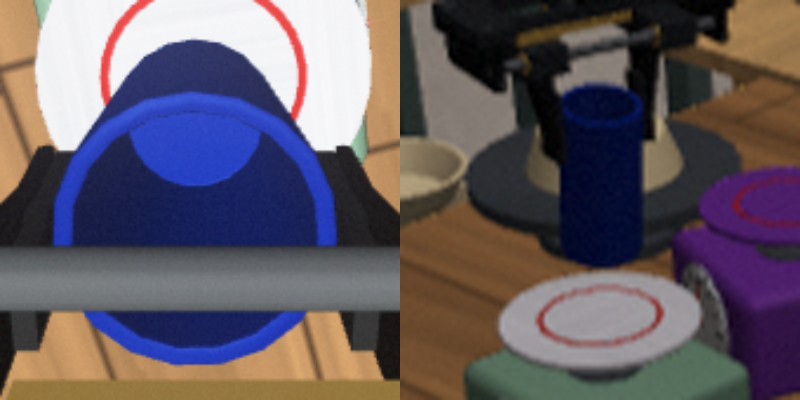

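```bash
sed -i 's/m&=(rr<.4\*b)/m\&=(rr<.52*b)/; s/&(b>25))/\&(b>18))/; s/valid\[:255\]=1/valid[:280]=1/; s/k=np.zeros_like(m);k\[max(0,uv\[1\]-45)/k=np.zeros_like(m);k[max(0,uv[1]-45)/' tilt.py
sed -i 's/k\[max(0,uv\[1\]-45):uv\[1\]+75,max(0,uv\[0\]-60):uv\[0\]+60\]=1/k[max(0,uv[1]-40):uv[1]+70,max(0,uv[0]-35):uv[0]+35]=1/' tilt.py
python3 tilt.py w11
```

```text
t 6.28 p [ 0.5511 -0.2428  0.2798] x [ 0.004 -0.    -1.   ] y [ 0.963 -0.269  0.004] z [-0.269 -0.963 -0.001] F [-0.1  0.3 -3.1] w 0.0584 q [-0.17  0.28  0.64  1.47 -0.17  1.44  0.2 ]
tilt deg -7.17 s 0.0986 zoff 0.0014 cost 109.0 base [ 0.5474 -0.256   0.201 ] low edge z 0.1973
```

View pics/w11.png

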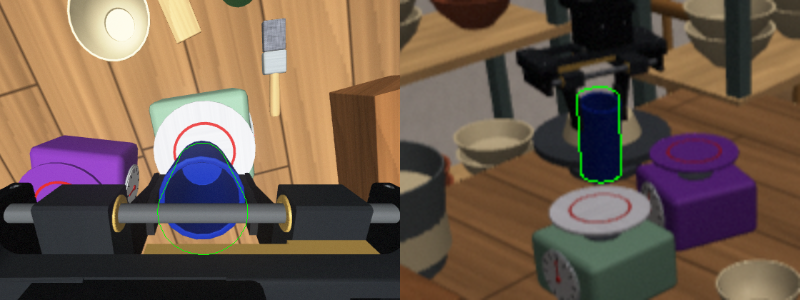

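```bash
cat > ov.py <<'E'
from plan import *
q=np.load("pose10.npy");P=(q[:3],q[3:]);M=Ro.from_quat(q[3:]).as_matrix();g=q[:3]-.019*M[:,0]
W=cv2.imread("pics/w10raw.png");S=cv2.imread("pics/s10raw.png")
rows=[]
for t,s,zo in ((0,.098,0),(-5,.095,0),(-7.2,.0986,.0014)):
    a=np.cos(np.radians(t))*np.array([0,0,1])+np.sin(np.radians(t))*M[:,2]
    b=g+zo*M[:,2]-s*a;T=tumb(b,a)
    o=[]
    for n,im,(y0,x0,h) in(("wrist",W,(180,200,170)),("scene",S,(105,150,65))):
        k=266/h;c=cv2.resize(im[y0:y0+h,x0:x0+h],(266,266),interpolation=cv2.INTER_CUBIC)
        for i,col in((0,(0,255,255)),(48,(0,255,0))):
            uv=(proj(n,T[i:i+48],P)-[x0,y0]+.5)*k-.5
            cv2.polylines(c,[uv.round().astype(int)],True,col,1)
        o.append(c)
    rows.append(np.vstack(o))
cv2.imwrite("pics/ov.png",np.hstack(rows))
E
python3 ov.py
```

```text
(no output)
```

View pics/ov.png

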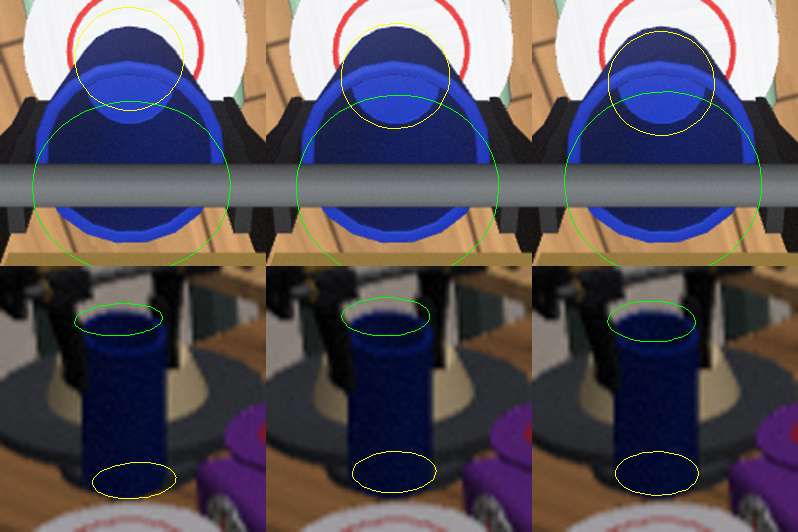

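```bash
cat > fit2.py <<'E'
from plan import *
import sys
def masks(W,S,g):
    mk={}
    for n,im in(("wrist",W),("scene",S)):
        b,gg,rr=[im[:,:,i].astype(float) for i in range(3)]
        m=((b>rr+10)&(b>1.5*gg)&(b>18)&(rr<.52*b)).astype(np.uint8)
        v=np.ones_like(m)
        if n=="scene":
            uv=proj("scene",g)[0].astype(int);k=np.zeros_like(m);k[max(0,uv[1]-30):uv[1]+70,max(0,uv[0]-30):uv[0]+30]=1
            v=k
        else:
            v[282:316]=0;v[:,:195]=0;v[:,372:]=0;v[345:]=0;v[:120]=0
        mk[n]=(m*v,v)
    return mk
def fit(P,W,S,tag):
    p,q4=P;M=Ro.from_quat(q4).as_matrix();g=p-.019*M[:,0]
    mk=masks(W,S,g);H=(420,560)
    def ax(q):
        t=q[0];a=np.cos(t)*np.array([0,0,1])+np.sin(t)*M[:,2];a/=np.linalg.norm(a)
        return g+q[2]*M[:,2]-q[1]*a,a
    def cost(q):
        T=tumb(*ax(q))
        return sum(w*(np.abs(hullmask(proj(n,T,P),H,ss)-mk[n][0])*mk[n][1]).sum() for n,w,ss in(("wrist",.15,2),("scene",1,4)))
    best=None
    for t in(-.2,0,.2):
        for s in(.1,.11):
            o=minimize(cost,[t,s,0],method="Nelder-Mead",options=dict(initial_simplex=np.array([[t,s,0],[t+.15,s,0],[t,s+.01,0],[t,s,.01]]),xatol=1e-4,fatol=.1))
            if best is None or o.fun<best.fun: best=o
    q=best.x;b,a=ax(q)
    print("tilt",np.degrees(q[0]).round(2),"s",q[1].round(4),"zoff",q[2].round(4),"cost",round(best.fun,1),"base",b.round(4),"low z",round(b[2]-.029*abs(np.sin(q[0])),4), {n:int(mk[n][0].sum()) for n in mk})
    o=[];T=tumb(b,a)
    uv0=proj("scene",g)[0].astype(int)
    for n,im,(y0,x0,h) in(("wrist",W,(180,200,170)),("scene",S,(max(0,uv0[1]-25),uv0[0]-40,90))):
        k=400/h;c=cv2.resize(im[y0:y0+h,x0:x0+h],(400,400),interpolation=cv2.INTER_CUBIC)
        for i,col in((0,(0,255,255)),(48,(0,255,0))):
            uv=(proj(n,T[i:i+48],P)-[x0,y0]+.5)*k-.5
            cv2.polylines(c,[uv.round().astype(int)],True,col,1)
        o.append(c)
    cv2.imwrite(f"pics/{tag}.png",np.hstack(o))
def live(tag):
    st();s=r.read_state();P=(s["ee_pos"],s["eef_rot"])
    W=r.camera("wrist")[:,:,::-1].copy();S=r.camera("scene")[:,:,::-1].copy();fit(P,W,S,tag)
if __name__=="__main__":
    if sys.argv[1]=="10":
        q=np.load("pose10.npy");fit((q[:3],q[3:]),cv2.imread("pics/w10raw.png"),cv2.imread("pics/s10raw.png"),"f10")
    else: live(sys.argv[1])
E
python3 fit2.py 10
```

```text
tilt -10.56 s 0.1056 zoff -0.0059 cost 125.0 base [ 0.5473 -0.2559  0.195 ] low z 0.1897 {'wrist': 8617, 'scene': 879}
```

View pics/f10.png

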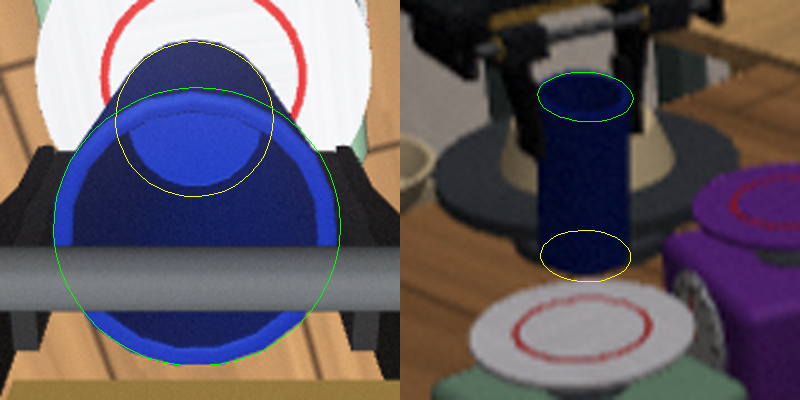

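Run:
```python
from plan import *
q=np.load("pose10.npy");p=q[:3];M=Ro.from_quat(q[3:]).as_matrix();c=r.camera_info("wrist");Hh=c["hand_eye"]
W=cv2.imread("pics/w10raw.png").astype(float)
m=(W[:,:,2]-W[:,:,1]>80)&(W[:,:,2]-W[:,:,0]>80)
k=np.zeros(m.shape,bool);k[150:270,230:340]=m[150:270,230:340]
pts=np.argwhere(k)[:,::-1];print(len(pts))
d=np.c_[pts,np.ones(len(pts))]@np.linalg.inv(c["intrinsics"]).T@Hh[:3,:3].T@M.T;o=p+M@Hh[:3,3]
X=o+d*((.14-o[2])/d[:,2])[:,None]
A=np.c_[2*X[:,:2],np.ones(len(X))];s=np.linalg.lstsq(A,(X[:,:2]**2).sum(1),rcond=None)[0]
print("ring",s[:2],np.sqrt(s[2]+s[:2]@s[:2]))
C=np.array([.5503,-.261]);
st();go([.5541,-.2475,.28],(-.963,.269))
```

```text
585
ring [ 0.55076278 -0.25947841] 0.043866986587105514
t 6.38 p [ 0.5511 -0.2431  0.2798] x [ 0.004 -0.001 -1.   ] y [ 0.963 -0.269  0.004] z [-0.269 -0.963 -0.001] F [ 0.1   0.38 -3.75] w 0.059 q [-0.17  0.28  0.64  1.47 -0.17  1.44  0.2 ]
{'slide': array([-0.01,  0.41,  0.34]), 'roll': np.float64(0.0)} from [ 0.5511 -0.2431  0.2798]
```

```bash
python3 -m jog '[{"slide":[1,0.2,0.2],"roll":0},{"slide":[2,0.4,0.3],"roll":0},{"slide":[3,0.4,0.3],"roll":0},{"slide":[3.6,0.4,0.3],"roll":0},{"slide":[3.6,0.4,0.3],"roll":0}]' 1 7
python3 fit2.py f11
```

```text
time: 6.8
ee_pos: [0.5534, -0.2466, 0.2415]
eef_rot: [0.564, 0.427, -0.563, 0.428]
ft_force: [-1.2, -0.6, -3.1]
width: 0.0586
t 6.8 p [ 0.5534 -0.2466  0.2415] x [ 0.001  0.    -1.   ] y [ 0.963 -0.269  0.001] z [-0.269 -0.963 -0.   ] F [-1.21 -0.57 -3.13] w 0.0586 q [-0.16  0.31  0.64  1.52 -0.19  1.37  0.22]
tilt -10.6 s 0.1057 zoff -0.0059 cost 149.9 base [ 0.5497 -0.2597  0.1566] low z 0.1513 {'wrist': 8613, 'scene': 833}
```

View pics/f11.png

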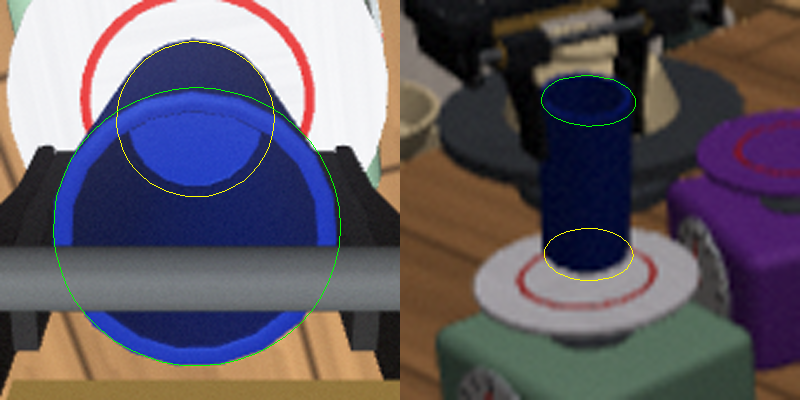

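```bash
python3 -m jog '[{"slide":[0.3,0,0],"roll":0},{"slide":[0.6,0,0],"roll":0},{"slide":[0.8,0,0],"roll":0},{"slide":[0.8,0,0],"roll":0}]' 1 7
python3 -m jog '[{"slide":[0.2,0,0],"roll":0},{"slide":[0.4,0,0],"roll":0},{"slide":[0.4,0,0],"roll":0},{"slide":[0.4,0,0],"roll":0}]' 1 7
python3 -m jog '[{"slide":[0.2,0,0],"roll":0},{"slide":[0.3,0,0],"roll":0},{"slide":[0.3,0,0],"roll":0},{"slide":[0.3,0,0],"roll":0}]' 1 7
```

```text
time: 7.23
ee_pos: [0.554, -0.247, 0.2351]
eef_rot: [0.564, 0.427, -0.562, 0.428]
ft_force: [0.8, 0.2, -3.3]
width: 0.0592
time: 7.57
ee_pos: [0.5539, -0.2469, 0.231]
eef_rot: [0.564, 0.427, -0.563, 0.428]
ft_force: [0.4, -0.4, -2.6]
width: 0.0588
time: 7.9
ee_pos: [0.5539, -0.2469, 0.2279]
eef_rot: [0.564, 0.427, -0.563, 0.428]
ft_force: [0.3, -0.2, -2.4]
width: 0.0586
```

```bash
python3 -m jog '[{"slide":[0.2,0,0],"roll":0},{"slide":[0.4,0,0],"roll":0},{"slide":[0.5,0,0],"roll":0},{"slide":[0.5,0,0],"roll":0}]' 1 7
python3 fit2.py f12
```

```text
time: 8.23
ee_pos: [0.554, -0.2469, 0.2228]
eef_rot: [0.564, 0.427, -0.563, 0.428]
ft_force: [0.5, -0.7, -2.5]
width: 0.0588
t 8.23 p [ 0.554  -0.2469  0.2228] x [ 0.003 -0.    -1.   ] y [ 0.963 -0.269  0.003] z [-0.269 -0.963 -0.001] F [ 0.55 -0.68 -2.52] w 0.0588 q [-0.16  0.32  0.63  1.55 -0.2   1.33  0.22]
tilt -10.81 s 0.1056 zoff -0.006 cost 126.4 base [ 0.5502 -0.2602  0.138 ] low z 0.1326 {'wrist': 8613, 'scene': 818}
```

View pics/f12.png

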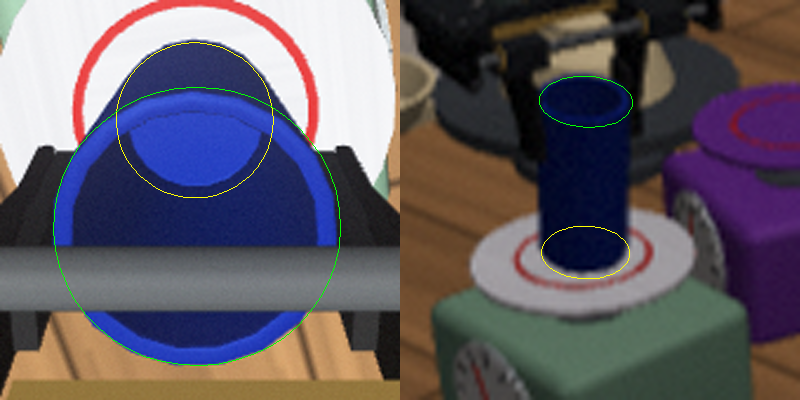

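```bash
python3 -m jog '[{"slide":[0.2,0,0],"roll":0},{"slide":[0.4,0,0],"roll":0},{"slide":[0.6,0,0],"roll":0},{"slide":[0.6,0,0],"roll":0}]' 1 6
python3 -m jog '[{"slide":[0.1,0,0.2],"roll":0},{"slide":[0.2,0,0.5],"roll":0},{"slide":[0.3,0,0.8],"roll":0},{"slide":[0.4,0,1],"roll":0},{"slide":[0.4,0,1],"roll":0}]' 1 6
python3 fit2.py f13
```

```text
time: 8.67
ee_pos: [0.554, -0.2469, 0.2166]
eef_rot: [0.564, 0.427, -0.563, 0.428]
ft_force: [-0.2, 0.2, -0.8]
width: 0.0591
time: 9.08
ee_pos: [0.5511, -0.2574, 0.2125]
eef_rot: [0.564, 0.426, -0.563, 0.428]
ft_force: [0.6, -0.9, 0.1]
width: 0.0589
t 9.08 p [ 0.5511 -0.2574  0.2125] x [ 0.003 -0.001 -1.   ] y [ 0.963 -0.27   0.003] z [-0.27  -0.963 -0.   ] F [ 0.65 -0.93  0.08] w 0.0589 q [-0.14  0.33  0.64  1.56 -0.2   1.32  0.25]
tilt -4.48 s 0.106 zoff -0.0046 cost 131.8 base [ 0.55   -0.2609  0.1259] low z 0.1236 {'wrist': 9491, 'scene': 813}
```

View pics/f13.png

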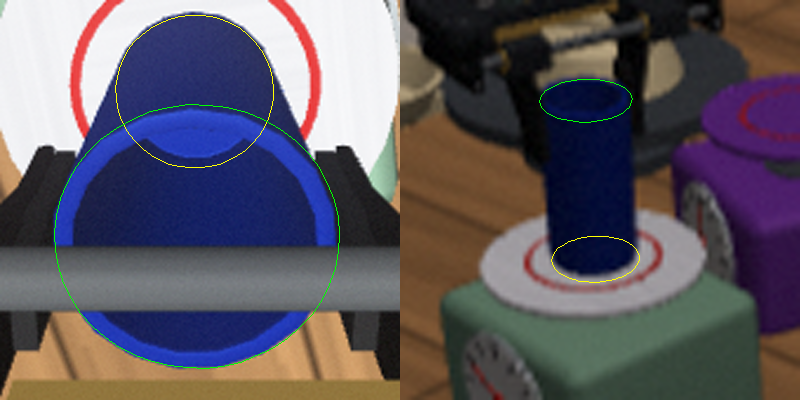

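```bash
python3 -m jog '[{"slide":[0.05,0,0.3],"roll":0},{"slide":[0.1,0,0.6],"roll":0},{"slide":[0.1,0,0.8],"roll":0},{"slide":[0.1,0,0.8],"roll":0}]' 1 5
python3 fit2.py f14
```

```text
time: 9.52
ee_pos: [0.5491, -0.2648, 0.2117]
eef_rot: [0.564, 0.427, -0.563, 0.428]
ft_force: [0.4, 0.8, -0.1]
width: 0.0586
t 9.52 p [ 0.5491 -0.2648  0.2117] x [ 0.003 -0.    -1.   ] y [ 0.963 -0.27   0.003] z [-0.27  -0.963 -0.001] F [ 0.4   0.83 -0.12] w 0.0586 q [-0.13  0.34  0.64  1.55 -0.21  1.32  0.26]
tilt -0.02 s 0.1058 zoff -0.0043 cost 127.3 base [ 0.5501 -0.2608  0.1249] low z 0.1249 {'wrist': 10163, 'scene': 816}
```

View pics/f14.png

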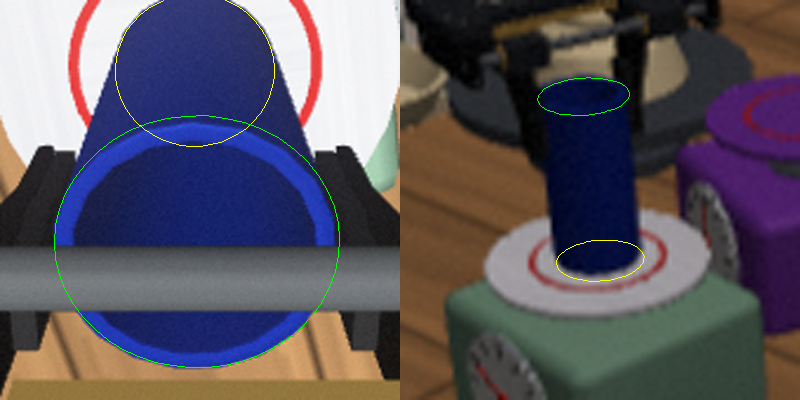

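```bash
python3 -m jog '[{"slide":[0,0,0],"roll":0},{"slide":[0,0,0],"roll":0},{"slide":[0,0,0],"roll":0}]' 1 3
python3 -m jog '[{"slide":[0,0,0],"roll":0},{"slide":[0,0,0],"roll":0},{"slide":[0,0,0],"roll":0},{"slide":[0,0,0],"roll":0},{"slide":[0,0,0],"roll":0}]' 0 3
python3 fit2.py f15
```

```text
time: 9.87
ee_pos: [0.5493, -0.2642, 0.2116]
eef_rot: [0.564, 0.427, -0.562, 0.428]
ft_force: [0.9, 1.2, 0.4]
width: 0.059
time: 10.28
ee_pos: [0.5492, -0.2643, 0.2116]
eef_rot: [0.564, 0.427, -0.563, 0.428]
ft_force: [-0.4, -0.2, 0.3]
width: 0.0825
t 10.28 p [ 0.5492 -0.2643  0.2116] x [ 0.003 -0.    -1.   ] y [ 0.963 -0.269  0.003] z [-0.269 -0.963 -0.001] F [-0.35 -0.16  0.32] w 0.0825 q [-0.13  0.34  0.64  1.55 -0.21  1.32  0.26]
tilt -0.84 s 0.1084 zoff -0.0049 cost 115.8 base [ 0.55   -0.2611  0.1223] low z 0.1218 {'wrist': 9818, 'scene': 833}
```

View pics/f15.png

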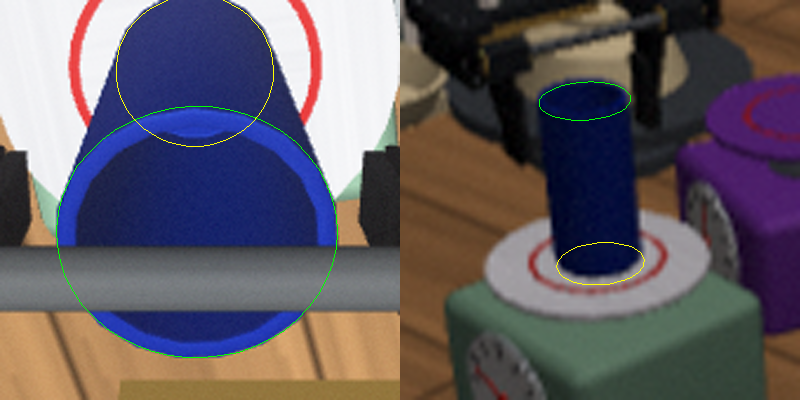

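```bash
python3 -m jog '[{"slide":[-1.5,0,0],"roll":0},{"slide":[-4,0,0],"roll":0},{"slide":[-7,0,0],"roll":0},{"slide":[-10,0,0],"roll":0},{"slide":[-13,0,0],"roll":0}]' 0 3
python3 -m jog '[{"slide":[-2,0,-3],"roll":0},{"slide":[-2,0,-7],"roll":0},{"slide":[-2,0,-11],"roll":0},{"slide":[-2,0,-14],"roll":0},{"slide":[-2,0,-14],"roll":0}]' 0 3
python3 - <<'E'
from plan import *
st();W=r.camera("wrist");S=r.camera("scene");T=r.camera("top")
p=(.55,-.2605)
cv2.imwrite("pics/end.png",np.vstack([np.hstack([cv2.resize(W,(400,300)),cv2.resize(S[130:280,120:320],(400,300))]),np.hstack([cv2.resize(T,(400,300)),cv2.resize(T[150:225,365:465],(400,300),interpolation=cv2.INTER_CUBIC)])])[:,:,::-1])
E
```

```text
time: 10.8
ee_pos: [0.5486, -0.2642, 0.3431]
eef_rot: [0.564, 0.427, -0.563, 0.428]
ft_force: [0.2, -0.6, 0.3]
width: 0.0874
time: 11.22
ee_pos: [0.5884, -0.1211, 0.3626]
eef_rot: [0.562, 0.431, -0.56, 0.43]
ft_force: [0.2, 0.5, -0.4]
width: 0.0869
t 11.22 p [ 0.5884 -0.1211  0.3626] x [ 0.002  0.003 -1.   ] y [ 0.966 -0.259  0.002] z [-0.259 -0.966 -0.003] F [ 0.23  0.53 -0.37] w 0.0869 q [-0.33  0.26  0.59  1.31 -0.15  1.61 -0.02]
```

View pics/end.png

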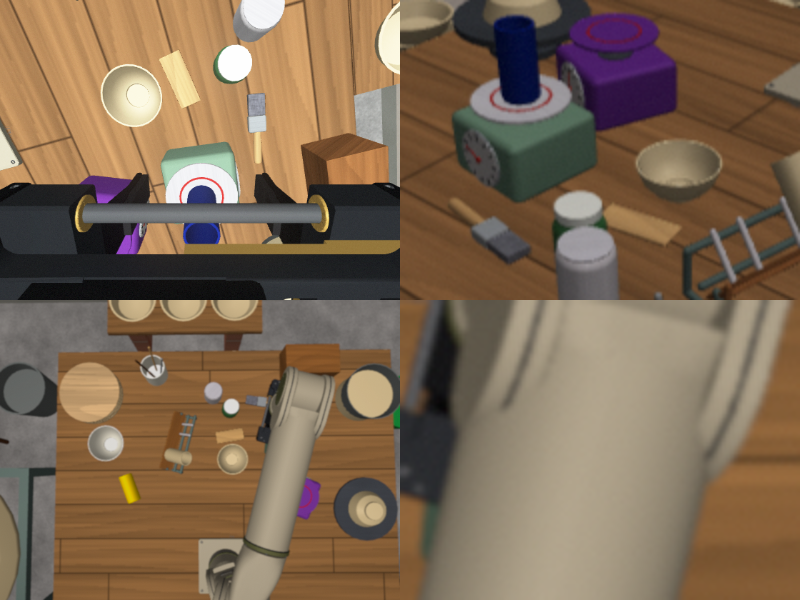

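```bash
python3 -m jog '[{"slide":[0,0,-4],"roll":0},{"slide":[0,0,-8],"roll":0},{"slide":[0,0,-12],"roll":0},{"slide":[0,0,-15],"roll":0},{"slide":[0,0,-15],"roll":0}]' 0 3
python3 - <<'E'
from plan import *
st();S=r.camera("scene")[:,:,::-1].copy();T=r.camera("top")[:,:,::-1].copy()
t=np.linspace(0,6.283,60);o=[]
for n,im,(y0,x0,h) in(("scene",S,(125,140,80)),("top",T,(150,365,80))):
    k=400/h;c=cv2.resize(im[y0:y0+h,x0:x0+h],(400,400),interpolation=cv2.INTER_CUBIC)
    X=tumb(np.array([.5502,-.2605,.1255]),[0,0,1])
    for Q,col in((X[:48],(0,255,255)),(X[48:],(0,255,0))):
        cv2.polylines(c,[((proj(n,Q)-[x0,y0]+.5)*k-.5).round().astype(int)],True,col,1)
    o.append(c)
cv2.imwrite("pics/end2.png",np.hstack(o))
a=cv2.imread("pics/top0.png")
d=cv2.absdiff(a,T).max(2)>60;print("diff px left-of-rack/cream region",d[200:245,220:275].sum(),"bowl/rib",d[175:250,298:350].sum(),"jar",d[130:168,305:340].sum(),"brush",d[130:155,340:400].sum())
E
```

```text
time: 11.78
ee_pos: [0.6274, 0.0213, 0.362]
eef_rot: [0.562, 0.43, -0.561, 0.429]
ft_force: [-0.7, 0.9, -1.6]
width: 0.0873
t 11.78 p [0.6274 0.0213 0.362 ] x [ 0.001  0.002 -1.   ] y [ 0.965 -0.262  0.001] z [-0.262 -0.965 -0.002] F [-0.65  0.94 -1.64] w 0.0873 q [-0.48  0.33  0.52  1.23 -0.16  1.63 -0.26]
diff px left-of-rack/cream region 0 bowl/rib 864 jar 1100 brush 237
```

View pics/end2.png

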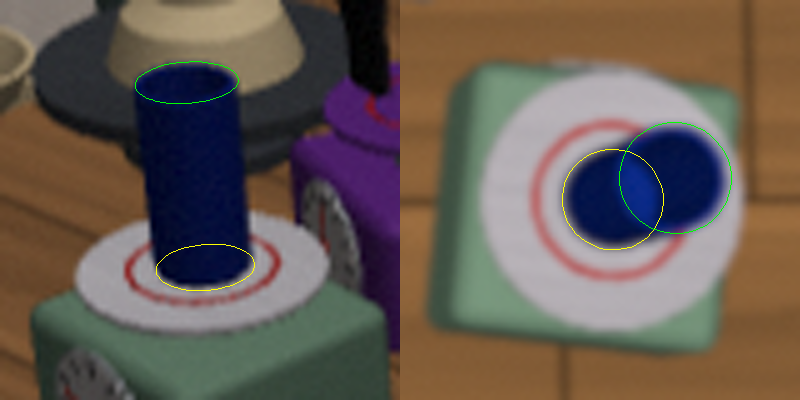

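```bash
python3 -m jog '[{"slide":[0,0,0],"roll":0},{"slide":[0,0,0],"roll":0},{"slide":[0,0,0],"roll":0}]' 0 3; python3 -c "
from bench import r
print(abs(r.read_state()['joint_vel']).max().round(3)); print(r.close_job())"
```

```text
time: 12.13
ee_pos: [0.6264, 0.0122, 0.3632]
eef_rot: [0.564, 0.426, -0.564, 0.428]
ft_force: [1.3, -0.3, -0.1]
width: 0.087
0.009
the job is handed in; nothing more can be done
None
```

The blue tumbler is standing upright, mouth up, on the grey-green scale's pan inside the red ring, released, and the job is handed in at about 12 s.

**What I did:** I gripped it lightly near the mouth and lifted it straight out of the rack. It swung part of the way upright between the pads, and overswung when I stopped above the scale. I then set its lower edge on the pan at about 11° of tilt and eased it upright, and only then let go and backed away.

**Last checks:**
- **Position:** the overlay in the scene and top pictures puts the base about 1–2 mm from the ring centre. The last fit, taken after the gripper opened, gave a tilt of about 1°.
- **Pan:** it sank about 15–18 mm, short of the 30 mm stop, and the wrist force was back near zero.
- **Cream tumbler and bystanders:** the cream tumbler shows no change in the top view. In that view the arm partly hid the bowl, rib, jar and brush, so pixel comparison could not confirm them. They looked in place in the wrist and scene pictures just before.

**What disagreed:** two of my first tilt fits above the scale (-17° and -15°) were wrong because of bad colour masks, and I replaced that fit before acting on it. The tumbler also slipped about 8 mm down in the grip during the carry. The cameras differed by about 2 mm on the ring centre, so I averaged them.

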